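# Hang the parts dish on the drying rail

## Robot

A 6-joint arm with a two-finger parallel gripper is mounted at the origin on a cart in front of the work surface, level with it; the furniture and walls round the work are solid. World frame = base frame: x ahead of the robot, y to its left, z up, the work surface at z = 0. Lengths are in m, angles in rad, forces in N, time in s.
With the tool pointing down it reaches from about 0.3 to 0.875 m from the base axis. Payload 6.4 kg.
Tool frame: the origin (TCP) lies on the centre line of the jaws, within the pads' length; the fingertips stand 8 mm ahead of it and the grasp point (between the pads) lies 11 mm behind it; z points along the fingers, y is the line along which they close (so a half turn about z gives the same grasp; the last joint's range is limited). The gripper opens to 85 mm and grips with 20 to 120 N. Pads are 22 mm wide; open, the fingers measure 114 mm over their backs; the gripper's body (76 mm by 85 mm) begins 54 mm behind the grasp point. The pads swing forward as they close: fully open they stand 13 mm farther back than shut.
Start: joints at [-1.384, 0.181, 1.607, -0, 1.354, -0.206], TCP at [0.22, -0.531, 0.239] pointing down, gripper open.
Joint ranges: [-2.99, 2.99], [-0.89, 2.07], [0.3, 2.58], [-1.14, 4.28], [0, 2.63], [-3.12, 3.12]. Speed limits (rad/s): [2.57, 2.57, 3.01, 3.14, 3.14, 3.14].

## Interface

Orientations are given as a rotation vector (axis times angle).
In Python, from cell import telemetry, viewer, manip gives the robot as it stands.
- The arm moves only by the tool drive_tool, never from a script. Its argument "motion" is one flat list of numbers, 5 for each row, row after row: the shift along the world's x, y, z in mm, then the turn about the world's z in degrees, then the gripper's target within -1 to 1 (fully open at 1, half-way at 0, shut at -1). A call has 1 to 10 rows; each row is the pose to reach, as a shift and turn from the pose commanded when the call began; what a row does not reach only later rows make up. A row lasts 1/12 s, in which the tool goes at most 41.7 mm and 7.16 degrees, less where a joint would pass 70% of its speed; a pose out of reach is approached as far as the arm can. A call with a gripper value outside its range is refused whole. The fingers move at their own pace and stop on an object; "newtons" is the grip in N (left out, the last holds). Time passes only in rows, so rows that repeat a pose let the fingers close. It gives the time, the measured TCP pose, the force, the opening and the grip force at its end, in the units of the state.
- telemetry.observe(): the state, without advancing time (a new reading comes with each control period).
- viewer.snapshot(name): name is "scene" or "side" or "wrist"; returns a dict with "pixels" (400x640x3 uint8, red, green, blue), "intrinsics" (3x3 intrinsics, pixels), "R" (3x3) and "t" (3): a world point X has camera coordinates R X + t. Camera axes: x right, y down, z forward; pixel columns grow to the right and rows downward; lengths in m; the calibration is good to about 2 mm. A picture is of the moment at which its call begins. There is no depth.
- manip.finish_job(): hands the job in; it is judged then, once.
The state is a dict: "t": time; "joints": joint angles; "dq": joint speeds; "joint_efforts": joint torques, N m; "tcp_pos": TCP position; "eef_rot": TCP orientation; "wrist_force": force on the tool from outside, world axes, zero at the start; "torque": the same for the moment, N m; "width": finger opening in m; "grip_force": force on a finger pad.
Only numpy, scipy, OpenCV 4.12 (cv2) and the standard library are available. Lean on these libraries where they do the work, as an engineer would, in place of code of your own. Each camera call takes 0.05 s, during which the arm holds its last target. There are 200 camera calls.

## Task

Take the standing dish hanger by its flat blade, carry it to the open end of the drying rail, feed its wheeled head into the channel there with the neck in the slot underneath, and slide it along until the head is fully home against the closed end. Let go so that it hangs freely and still, and do not disturb the ball, blower, tin or eyeglass.

Things in the scene. Friction and masses are not known exactly. Their poses are not given: they have to be found in the camera images.
- rail: Fixed aluminium drying rail: a channel along this frame's y, hung from two posts behind it (x = +62 mm, straps up to z = 307 mm) on a dark base plate; the robot's side (-x) is clear. Origin on the bench under the channel's middle, z up. Outside 42 mm wide, z = 267 to 295 mm, y = -100 (closed by a dark plate) to +100 mm (open). To hold the hanger under it the gripper must lean back to -x by 32 to 45 degrees.
- rail_mouth (a point): Point in the channel's open end where the middle of the hanger's head enters: rail x = 0, y = +100, z = 277 mm; axes as the rail. Inside, the channel is 36 mm wide and 22 mm high (z = 270 to 292 mm); a 14 mm wide slot at x = 0 runs along its 3 mm thick underside and is open at this end. Spread sides and sloped lips lead in from y = +122 mm.
- rail_home (a point): Where the middle of the hanger's head lies when it rests on the lips and touches the closed end: rail x = 0, y = -83, z = 277 mm; axes as the rail. The hanger's underside is then 90 mm above the bench.
- hanger_grip (a point): Loose steel hanger, 0.13 to 0.25 kg, 196 mm tall, standing on its round dish (66 mm across, 18 mm high). This point is in the middle of its upright flat blade, 60 mm above the underside. Blade 20 mm wide (hanger x), 10 mm thick (y, the faces to grip), up to 126 mm above the underside; then an 8 mm round neck up to the head. z up. A half turn about z changes nothing.
- hanger_head (a point): Middle of the hanger's wheeled head, 187 mm above the underside, 127 mm straight above hanger_grip, same axes. Head 30 mm wide (x, the axles), 34 mm long (y, the running direction, to lie along the rail's y), 14 mm high. The wheels, 14 mm across, do not turn; they slide on the lips.
- ball: Blue round case ball on a black foot, 52 mm, loose bystander; origin under it.
- blower: Red rubber dust blower, 48 mm wide and 108 mm tall, loose bystander standing on the thin green mat; origin under it.
- tin: Grey round parts tin, 39 mm wide and 22 mm high, loose bystander; origin under it.
- eyeglass: Black flared eye loupe, 36 mm wide and 39 mm high, loose bystander; origin under it.
Mind the look-alikes: they are no part of the job. What is meant by the part that bears hanger_grip is not yellow, and is the larger of those in its own colour.

How it is judged:
By the outcome, as a careful person would: the job done as asked, in the order asked, and still so for the second after the job is handed in, with the robot touching nothing.
It also fails if it takes over 58 s, if anything falls off the work surface, if the arm or the gripper's body presses on something with over 40 N, if the wrist force passes 120 N, or if a joint passes its speed limit or range.

## Working session

There is one attempt and no reset: what is moved stays moved. The work goes in short steps, Python scripts to look and compute and a tool call to move; the robot and the scene stay as the last step left them, time stands still between calls to the robot, and variables do not carry over. Pictures are saved under pics/ and viewed, at most 10 in all, crops included, and the job is handed in when it is done.

Besides the shell and the picture viewer there is one more tool, called after "Emit:" by a JSON object that holds its "fn" and its "kwargs". drive_tool: Moves the arm, as the interface text tells. Its arguments: {"type":"object","properties":{"motion":{"type":"array"},"newtons":{"type":"number"}},"required":["motion"]}

```bash
mkdir -p pics; cat > h.py <<'E'
import numpy as np, cv2
from cell import telemetry, viewer, manip
def snap(name,f):
    s=viewer.snapshot(name); cv2.imwrite(f,np.ascontiguousarray(s["pixels"][:,:,::-1])); np.savez(f[:-4]+'.npz',K=s["intrinsics"],R=s["R"],t=s["t"]); return s
def load(f):
    d=np.load(f); return d['K'],d['R'],d['t']
def proj(f,X):
    K,R,t=load(f); p=(np.atleast_2d(X)@R.T+t)@K.T; return p[:,:2]/p[:,2:]
def ray(f,uv):
    K,R,t=load(f); d=R.T@np.linalg.solve(K,[*uv,1]); return -R.T@t,d/np.linalg.norm(d)
def atz(f,uv,z):
    c,d=ray(f,uv); return c+d*(z-c[2])/d[2]
def tri(*fu):
    A=np.zeros((3,3));b=np.zeros(3)
    for f,uv in fu:
        c,d=ray(f,uv); P=np.eye(3)-np.outer(d,d); A+=P;b+=P@c
    return np.linalg.solve(A,b)
E
python3 - <<'E'
from h import *
for n in ("scene","side","wrist"):
    s=snap(n,f"pics/{n}0.png"); print(n,-s["R"].T@s["t"],s["R"][2])
print(telemetry.observe())
E
```

```text
scene [0.05893293 0.82153106 0.66502517] [ 0.51552423 -0.71721506 -0.46886814]
side [ 0.6232109  -1.00470673  0.57978892] [-0.04482012  0.93239703 -0.35864598]
wrist [ 0.2940799  -0.50041865  0.37303026] [-0.28511746 -0.11585521 -0.95146498]
{'t': 0.15, 'joints': array([-1.38428997e+00,  1.81421814e-01,  1.60776638e+00, -3.93606852e-05,
        1.35378415e+00, -2.06288757e-01]), 'dq': array([-9.27435669e-05, -2.46549406e-03, -2.69679929e-03,  1.81629378e-04,
       -1.60839018e-03, -2.61589413e-05]), 'joint_efforts': array([ 4.08881829e-05, -4.45263505e+01, -3.51692820e+01, -3.64416474e-04,
        5.94531841e-03, -1.18267576e-05]), 'tcp_pos': array([ 0.22002754, -0.53079541,  0.23856794]), 'eef_rot': array([-3.07984232e+00, -6.12786063e-01,  3.89121322e-05]), 'wrist_force': array([-0.18947835, -0.1703292 , -0.33567689]), 'torque': array([-0.00317272,  0.02019954,  0.02016376]), 'grip_force': 0.0, 'width': 0.08565868144257108}
```

View pics/scene0.png

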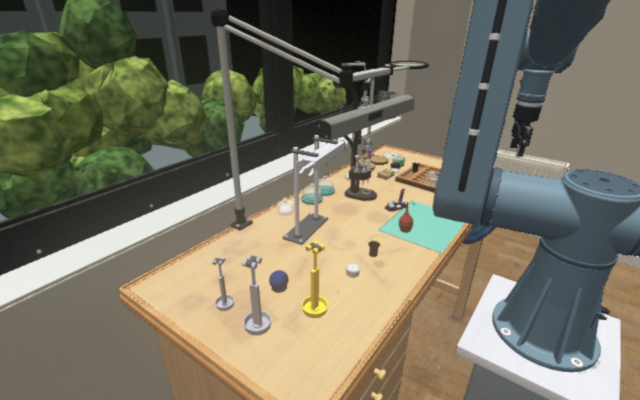

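View pics/side0.png

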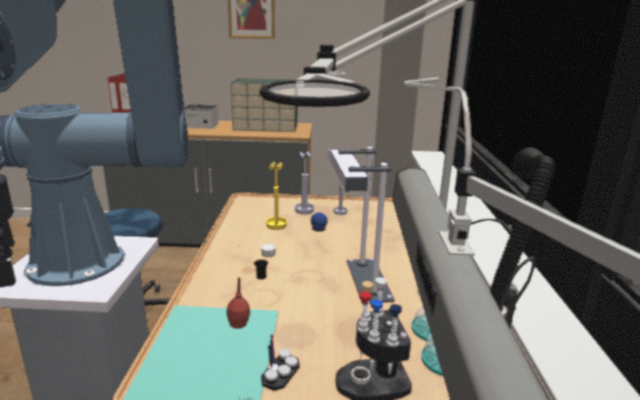

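Scene view: the larger grey hanger has its base at about (257,325). The smaller grey one is at (222,300), the yellow one at (315,305) and the rail channel around (325,155). Next I'll zoom in on the rail and hangers.

View pics/crop.png

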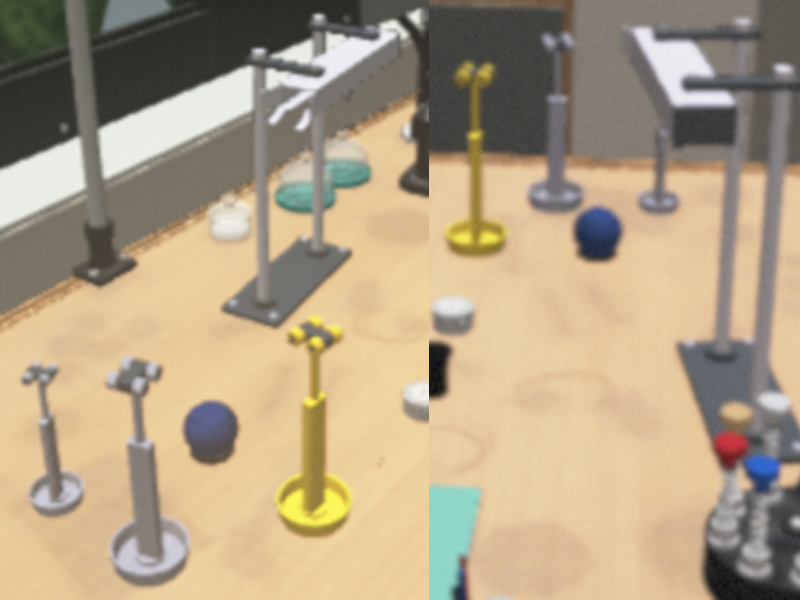

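```bash
python3 - <<'E'
from h import *
S='pics/scene0.npz';D='pics/side0.npz'
sc=lambda u,v:(205+u/2.857,130+v/2.857)
sd=lambda u,v:(260+(u-429)/2.857,140+v/2.857)
print('head',tri((S,sc(134,375)),(D,sd(558,42))), atz(S,sc(134,375),.187),atz(D,sd(558,42),.187))
print('dish',tri((S,sc(150,545)),(D,sd(556,193))),atz(S,sc(150,541),.018),atz(D,sd(556,193),.014))
for n,p,z in (('TL',(674,107),.295),('TR',(735,105),.295),('BL',(674,143),.267),('BR',(735,143),.267),('farTL',(628,28),.295),('farTR',(690,32),.295)): print(n,atz(D,sd(*p),z))
for n,p in (('ball',(210,458)),('small',(55,495)),('yellow',(313,505)),('postA',(264,300)),('postB',(317,250))): print(n,atz(S,sc(*p),0.003))
for n,p in (('ball',(598,255)),('postA?',(720,350)),('tin',(453,325)),('yellow',(475,240)),('small',(658,203))): print(n,atz(D,sd(*p),0.003))
E
```

```text
head [0.54938532 0.3853491  0.18627748] [0.54885499 0.38595662 0.187     ] [0.54942106 0.38244466 0.187     ]
dish [0.55026481 0.3838464  0.01141792] [0.54915784 0.38503069 0.018     ] [0.5501257  0.37669699 0.014     ]
TL [ 0.65639893 -0.14971047  0.295     ]
TR [ 0.69774755 -0.14118655  0.295     ]
BL [ 0.6578383  -0.14336959  0.267     ]
BR [ 0.69962035 -0.13923076  0.267     ]
farTL [0.62383149 0.0488626  0.295     ]
farTR [0.67375319 0.04230906 0.295     ]
ball [0.58940548 0.26692027 0.003     ]
small [0.66678653 0.38555903 0.003     ]
yellow [0.47597055 0.25881148 0.003     ]
postA [0.72068108 0.02605554 0.003     ]
postB [ 0.74083533 -0.10399996  0.003     ]
ball [0.60138393 0.24030448 0.003     ]
postA? [0.71526578 0.05008199 0.003     ]
tin [0.47365328 0.07673746 0.003     ]
yellow [0.47193528 0.26601572 0.003     ]
small [0.66448166 0.38473147 0.003     ]
```

Emit:
{"fn": "drive_tool", "kwargs": {"motion": [40,10,0,7,1,80,20,0,14,1]}}

```text
t: 0.32
tcp_pos: [0.2992, -0.5117, 0.239]
eef_rot: [-2.983, -0.985, 0.0]
wrist_force: [0.6, -0.8, 0.6]
width: 0.0851
grip_force: 0.0
```

Emit:
{"fn": "drive_tool", "kwargs": {"motion": [0,0,41,0,1,0,0,82,0,1,0,0,123,0,1,0,0,164,0,1,0,0,205,0,1,0,0,246,0,1,0,0,287,0,1,0,0,328,0,1,0,0,369,0,1,0,0,410,0,1]}}

```text
t: 1.15
tcp_pos: [0.2999, -0.5106, 0.6512]
eef_rot: [2.983, 0.984, 0.0]
wrist_force: [-1.0, -0.6, 0.8]
width: 0.0856
grip_force: 0.0
```

```bash
python3 -c "
from h import *
print(telemetry.observe()['joints'])"
```

```text
[-1.23991803e+00  2.52461419e-01  7.08944555e-01  3.05843223e-05
  2.18011165e+00 -3.06388403e-01]
```

Emit:
{"fn": "drive_tool", "kwargs": {"motion": [0,0,41,0,1,0,0,82,0,1,0,0,123,0,1,0,0,164,0,1,0,0,205,0,1,0,0,246,0,1,0,0,287,0,1,0,0,328,0,1,0,0,369,0,1,0,0,410,0,1]}}

```text
t: 1.98
tcp_pos: [0.2553, -0.4347, 0.8018]
eef_rot: [2.965, 0.978, 0.006]
wrist_force: [0.1, -0.2, 0.9]
width: 0.0859
grip_force: 0.0
```

```bash
python3 -c "
from h import *
o=telemetry.observe();print(o['joints'],o['eef_rot'])"
```

```text
[-1.2782697   0.29238378  0.29841042  0.00753434  2.53153619 -0.33843557] [2.96511576 0.97796858 0.00595378]
```

Emit:
{"fn": "drive_tool", "kwargs": {"motion": [0,0,-41,0,1,0,0,-82,0,1,0,0,-123,0,1,0,0,-164,0,1,0,0,-164,0,1]}}

```text
t: 2.4
tcp_pos: [0.2555, -0.4346, 0.6297]
eef_rot: [2.976, 0.982, 0.006]
wrist_force: [0.1, -0.2, 0.2]
width: 0.0854
grip_force: 0.0
```

```bash
python3 -c "
from h import *
o=telemetry.observe();print(o['joints'],o['eef_rot'])"
```

```text
[-1.27800118  0.002747    1.0325911   0.00504213  2.09809519 -0.34191891] [2.9756036  0.98157621 0.00649413]
```

```bash
python3 - <<'E'
from h import *
S='pics/scene0.npz';D='pics/side0.npz'
print('ring',tri((S,(408,65)),(D,(315,92))),'elbow',tri((S,(352,75)),(D,(322,60))),'top',tri((S,(220,18)),(D,(468,2))))
for n,z in(('lampbase',0.02),): print(n,atz(S,(240,222),z))
E
```

```text
ring [ 0.60370678 -0.44306292  0.4976896 ] elbow [ 0.60368415 -0.07847947  0.50609817] top [0.90876548 0.09838694 0.62853144]
lampbase [0.91126271 0.1005332  0.02      ]
```

Emit:
{"fn": "drive_tool", "kwargs": {"motion": [25,33,0,7,1,50,66,0,14,1,72,100,0,21,1,90,140,0,21,1,105,180,0,21,1,120,220,0,21,1,130,260,0,21,1,140,300,0,21,1,145,340,0,21,1,145,380,0,21,1]}}

```text
t: 3.23
tcp_pos: [0.4008, -0.0543, 0.6363]
eef_rot: [2.74, 1.503, 0.011]
wrist_force: [1.0, -0.2, -0.9]
width: 0.0851
grip_force: 0.0
```

Emit:
{"fn": "drive_tool", "kwargs": {"motion": [0,41,0,0,1,0,82,0,0,1,0,123,0,0,1,0,164,0,0,1,0,205,-20,0,1,0,246,-40,0,1,0,287,-60,0,1,0,328,-80,0,1,0,369,-100,0,1,0,410,-120,0,1]}}

```text
t: 4.07
tcp_pos: [0.4, 0.3342, 0.5265]
eef_rot: [2.739, 1.504, 0.012]
wrist_force: [1.1, -0.3, 1.2]
width: 0.0858
grip_force: 0.0
```

Emit:
{"fn": "drive_tool", "kwargs": {"motion": [0,41,0,0,1,0,82,-20,0,1,0,123,-40,0,1,0,164,-40,0,1,0,205,-40,0,1,0,246,-40,0,1]}}

```text
t: 4.57
tcp_pos: [0.4002, 0.5748, 0.4863]
eef_rot: [2.739, 1.503, 0.009]
wrist_force: [0.5, 0.7, 1.7]
width: 0.0848
grip_force: 0.0
```

```bash
python3 -c "
from h import *
o=telemetry.observe();print(o['joints'],o['eef_rot'])"
```

```text
[ 0.80180442  0.41396188  0.83309543 -0.0192496   1.89400537  1.3627232 ] [2.73899513 1.50301045 0.00913206]
```

Emit:
{"fn": "drive_tool", "kwargs": {"motion": [28,29,0,-6,1,56,58,0,-12,1,84,87,0,-12,1,112,116,0,-12,1,140,145,0,-12,1,168,174,0,-12,1,196,203,0,-12,1,224,232,0,-12,1,252,261,0,-12,1,280,290,0,-12,1]}}

```text
t: 5.4
tcp_pos: [0.5221, 0.6753, 0.4204]
eef_rot: [2.896, 1.215, 0.056]
wrist_force: [-0.4, 0.6, 0.2]
width: 0.0854
grip_force: 0.0
```

```bash
cat >> h.py <<'E'
from scipy.spatial.transform import Rotation as Ro
def st():
    o=telemetry.observe(); M=Ro.from_rotvec(o['eef_rot']).as_matrix(); z=M[:,2];y=M[:,1]
    print('t',round(o['t'],2),'j',np.round(o['joints'],3),'tcp',np.round(o['tcp_pos'],4),'tilt %.1f az %.1f | yaz %.1f yz %.3f'%(np.degrees(np.arccos(-z[2])),np.degrees(np.arctan2(z[1],z[0])),np.degrees(np.arctan2(y[1],y[0])),y[2]),'F',np.round(o['wrist_force'],1),'w',round(o['width'],4),round(o['grip_force'],1)); return o,M
E
python3 -c "
from h import *
st()"
```

```text
t 5.4 j [ 0.779  0.855  0.298 -0.015  1.955  1.55 ] tcp [0.5221 0.6753 0.4204] tilt 2.1 az 21.4 | yaz -44.5 yz 0.015 F [-0.4  0.6  0.2] w 0.0854 0.0
```

Emit:
{"fn": "drive_tool", "kwargs": {"motion": [200,210,120,0,1,200,210,120,0,1,200,210,120,0,1,200,210,120,0,1,200,210,120,0,1,200,210,120,0,1,200,210,120,0,1,200,210,120,0,1]}}

```text
t: 6.07
tcp_pos: [0.5454, 0.6748, 0.4103]
eef_rot: [-2.884, -1.21, -0.095]
wrist_force: [1.1, -0.3, 0.0]
width: 0.0851
grip_force: 0.0
```

```bash
python3 - <<'E'
from h import *
st()
D=[(-1.384,.181,1.607,.22,-.531,.2386),(-1.24,.2525,.709,.2999,-.5106,.6512),(-1.278,.0027,1.0326,.2555,-.4346,.6297),(.8018,.414,.833,.4002,.5748,.4863)]
from scipy.optimize import least_squares
def f(p):
    a,h,L1,L2,d=p; e=[]
    for j1,j2,j3,x,y,z in D:
        r=a+L1*np.sin(j2)+L2*np.sin(j2+j3); c,s=np.cos(j1),np.sin(j1)
        e+=[r*c-d*s-x,r*s+d*c-y,h+L1*np.cos(j2)+L2*np.cos(j2+j3)-z]
    return np.array(e)
s=least_squares(f,[0,.2,.4,.4,.1]);print(s.x,abs(s.fun).max())
E
```

```text
t 6.07 j [ 0.758  0.868  0.299 -0.01   1.914  1.531] tcp [0.5454 0.6748 0.4103] tilt 3.6 az 34.8 | yaz -44.5 yz 0.012 F [ 1.1 -0.3  0. ] w 0.0851 0.0
[ 0.02868359 -0.0584874   0.42117526  0.5154008   0.11667089] 0.04455145664392668
```

Emit:
{"fn": "drive_tool", "kwargs": {"motion": [20,19,-30,0,1,40,38,-60,0,1,60,57,-90,0,1,80,76,-120,0,1,200,190,-130,0,1,300,290,-90,0,1,300,290,-50,0,1,300,290,-20,0,1,300,290,10,0,1,300,290,40,0,1]}}

```text
t: 6.9
tcp_pos: [0.6059, 0.7039, 0.2854]
eef_rot: [-2.867, -1.204, -0.146]
wrist_force: [0.4, -0.1, 0.2]
width: 0.0854
grip_force: 0.0
```

```bash
python3 - <<'E'
from h import *
st()
E
```

```text
t 6.9 j [ 0.734  1.013  0.298 -0.004  1.733  1.509] tcp [0.6059 0.7039 0.2854] tilt 5.6 az 40.0 | yaz -44.5 yz 0.009 F [ 0.4 -0.1  0.2] w 0.0854 0.0
```

Emit:
{"fn": "drive_tool", "kwargs": {"motion": [300,290,120,0,1,300,290,120,0,1,300,290,120,0,1,300,290,120,0,1,300,290,120,0,1,300,290,120,0,1,300,290,120,0,1,300,290,120,0,1,300,290,120,0,1,300,290,120,0,1]}}

```text
t: 7.73
tcp_pos: [0.6295, 0.6987, 0.2804]
eef_rot: [-2.852, -1.198, -0.189]
wrist_force: [-0.5, -0.2, 0.3]
width: 0.0851
grip_force: 0.0
```

```bash
python3 - <<'E'
from h import *
st()
E
```

```text
t 7.73 j [0.711 1.02  0.299 0.003 1.694 1.487] tcp [0.6295 0.6987 0.2804] tilt 7.4 az 42.1 | yaz -44.5 yz 0.008 F [-0.5 -0.2  0.3] w 0.0851 0.0
```

Emit:
{"fn": "drive_tool", "kwargs": {"motion": [270,300,0,0,1,270,300,0,0,1,270,300,0,0,1,270,300,0,0,1,270,300,0,0,1,270,300,0,0,1,270,300,0,0,1,270,300,0,0,1,270,300,0,0,1,270,300,0,0,1]}}

```text
t: 8.57
tcp_pos: [0.6487, 0.7189, 0.2187]
eef_rot: [-2.835, -1.191, -0.237]
wrist_force: [0.2, -1.2, 0.3]
width: 0.0854
grip_force: 0.0
```

```bash
python3 - <<'E'
from h import *
st()
E
```

```text
t 8.57 j [0.712 1.09  0.299 0.007 1.589 1.488] tcp [0.6487 0.7189 0.2187] tilt 9.4 az 43.4 | yaz -44.4 yz 0.006 F [ 0.2 -1.2  0.3] w 0.0854 0.0
```

Emit:
{"fn": "drive_tool", "kwargs": {"motion": [270,300,0,0,1,270,300,0,0,1,270,300,0,0,1,270,300,0,0,1,270,300,0,0,1,270,300,0,0,1,270,300,0,0,1,270,300,0,0,1,270,300,0,0,1,270,300,0,0,1]}}

```text
t: 9.4
tcp_pos: [0.663, 0.7339, 0.1711]
eef_rot: [-2.817, -1.184, -0.285]
wrist_force: [-0.1, -0.1, -0.3]
width: 0.0854
grip_force: 0.0
```

```bash
python3 - <<'E'
from h import *
st()
E
```

```text
t 9.4 j [0.713 1.144 0.299 0.012 1.5   1.488] tcp [0.663  0.7339 0.1711] tilt 11.4 az 44.2 | yaz -44.4 yz 0.005 F [-0.1 -0.1 -0.3] w 0.0854 0.0
```

Emit:
{"fn": "drive_tool", "kwargs": {"motion": [270,300,130,0,1,270,300,130,0,1,270,300,130,0,1,270,300,130,0,1,270,300,130,0,1,270,300,130,0,1,270,300,130,0,1,270,300,130,0,1,270,300,130,0,1,270,300,130,0,1]}}

```text
t: 10.23
tcp_pos: [0.6665, 0.7369, 0.2042]
eef_rot: [-2.799, -1.177, -0.331]
wrist_force: [0.1, -0.2, -0.5]
width: 0.0854
grip_force: 0.0
```

Emit:
{"fn": "drive_tool", "kwargs": {"motion": [270,300,130,0,1,270,300,130,0,1,270,300,130,0,1,270,300,130,0,1,270,300,130,0,1,270,300,130,0,1,270,300,130,0,1,270,300,130,0,1,270,300,130,0,1,270,300,130,0,1]}}

```text
t: 11.07
tcp_pos: [0.6704, 0.7408, 0.23]
eef_rot: [-2.78, -1.169, -0.377]
wrist_force: [-0.2, -0.7, 0.1]
width: 0.0855
grip_force: 0.0
```

Emit:
{"fn": "drive_tool", "kwargs": {"motion": [270,300,130,0,1,270,300,130,0,1,270,300,130,0,1,270,300,130,0,1,270,300,130,0,1,270,300,130,0,1,270,300,130,0,1,270,300,130,0,1,270,300,130,0,1,270,300,130,0,1]}}

```text
t: 11.9
tcp_pos: [0.6747, 0.7451, 0.2504]
eef_rot: [-2.76, -1.161, -0.423]
wrist_force: [-0.2, -0.3, -0.2]
width: 0.0854
grip_force: 0.0
```

```bash
python3 - <<'E'
from h import *
st()
E
```

```text
t 11.9 j [0.71  1.066 0.299 0.026 1.474 1.485] tcp [0.6747 0.7451 0.2504] tilt 17.4 az 45.5 | yaz -44.4 yz 0.001 F [-0.2 -0.3 -0.2] w 0.0854 0.0
```

Emit:
{"fn": "drive_tool", "kwargs": {"motion": [270,300,130,0,1,270,300,130,0,1,270,300,130,0,1,270,300,130,0,1,270,300,130,0,1,270,300,130,0,1,270,300,130,0,1,270,300,130,0,1,270,300,130,0,1,270,300,130,0,1]}}

```text
t: 12.73
tcp_pos: [0.6795, 0.7501, 0.2668]
eef_rot: [-2.74, -1.153, -0.468]
wrist_force: [0.8, 0.3, -0.5]
width: 0.0851
grip_force: 0.0
```

Emit:
{"fn": "drive_tool", "kwargs": {"motion": [270,300,130,0,1,270,300,130,0,1,270,300,130,0,1,270,300,130,0,1,270,300,130,0,1,270,300,130,0,1,270,300,130,0,1,270,300,130,0,1,270,300,130,0,1,270,300,130,0,1]}}

```text
t: 13.57
tcp_pos: [0.6846, 0.7555, 0.2803]
eef_rot: [-2.72, -1.145, -0.513]
wrist_force: [-0.2, -0.5, -0.7]
width: 0.0853
grip_force: 0.0
```

Emit:
{"fn": "drive_tool", "kwargs": {"motion": [270,300,130,0,1,270,300,130,0,1,270,300,130,0,1,270,300,130,0,1,270,300,130,0,1,270,300,130,0,1,270,300,130,0,1,270,300,130,0,1,270,300,130,0,1,270,300,130,0,1]}}

```text
t: 14.4
tcp_pos: [0.69, 0.7614, 0.2916]
eef_rot: [-2.699, -1.136, -0.557]
wrist_force: [0.9, 0.5, 0.5]
width: 0.0854
grip_force: 0.0
```

Emit:
{"fn": "drive_tool", "kwargs": {"motion": [270,300,130,0,1,270,300,130,0,1,270,300,130,0,1,270,300,130,0,1,270,300,130,0,1,270,300,130,0,1,270,300,130,0,1,270,300,130,0,1,270,300,130,0,1,270,300,130,0,1]}}

```text
t: 15.23
tcp_pos: [0.6957, 0.7674, 0.3013]
eef_rot: [-2.677, -1.128, -0.6]
wrist_force: [-0.0, -0.3, 0.0]
width: 0.0853
grip_force: 0.0
```

Emit:
{"fn": "drive_tool", "kwargs": {"motion": [270,300,130,0,1,270,300,130,0,1,270,300,130,0,1,270,300,130,0,1,270,300,130,0,1,270,300,130,0,1,270,300,130,0,1,270,300,130,0,1,270,300,130,0,1,270,300,130,0,1]}}

```text
t: 16.07
tcp_pos: [0.7013, 0.7737, 0.3099]
eef_rot: [-2.655, -1.119, -0.643]
wrist_force: [-0.1, -0.2, 0.9]
width: 0.0853
grip_force: 0.0
```

```bash
python3 - <<'E'
from h import *
st()
E
```

```text
t 16.07 j [0.707 1.023 0.299 0.049 1.345 1.481] tcp [0.7013 0.7737 0.3099] tilt 27.4 az 46.4 | yaz -44.2 yz -0.006 F [-0.1 -0.2  0.9] w 0.0853 0.0
```

Emit:
{"fn": "drive_tool", "kwargs": {"motion": [290,300,130,0,1,290,300,130,0,1,290,300,130,0,1,290,300,130,0,1,290,300,130,0,1,290,300,130,0,1,290,300,130,0,1,290,300,130,0,1,290,300,130,0,1,290,300,130,0,1]}}

```text
t: 16.9
tcp_pos: [0.7133, 0.7752, 0.3157]
eef_rot: [-2.633, -1.11, -0.685]
wrist_force: [-0.4, 0.5, 0.3]
width: 0.0853
grip_force: 0.0
```

Emit:
{"fn": "drive_tool", "kwargs": {"motion": [290,300,130,0,1,290,300,130,0,1,290,300,130,0,1,290,300,130,0,1,290,300,130,0,1,290,300,130,0,1,290,300,130,0,1,290,300,130,0,1,290,300,130,0,1,290,300,130,0,1]}}

```text
t: 17.73
tcp_pos: [0.7238, 0.7778, 0.3214]
eef_rot: [-2.61, -1.1, -0.726]
wrist_force: [0.1, -0.4, 0.5]
width: 0.0854
grip_force: 0.0
```

Emit:
{"fn": "drive_tool", "kwargs": {"motion": [290,300,130,0,1,290,300,130,0,1,290,300,130,0,1,290,300,130,0,1,290,300,130,0,1,290,300,130,0,1,290,300,130,0,1,290,300,130,0,1,290,300,130,0,1,290,300,130,0,1]}}

```text
t: 18.57
tcp_pos: [0.7331, 0.7812, 0.3269]
eef_rot: [-2.588, -1.091, -0.767]
wrist_force: [-0.2, 0.5, 0.1]
width: 0.0854
grip_force: 0.0
```

Emit:
{"fn": "drive_tool", "kwargs": {"motion": [290,300,130,0,1,290,300,130,0,1,290,300,130,0,1,290,300,130,0,1,290,300,130,0,1,290,300,130,0,1,290,300,130,0,1,290,300,130,0,1,290,300,130,0,1,290,300,130,0,1]}}

```text
t: 19.4
tcp_pos: [0.7415, 0.7851, 0.3326]
eef_rot: [-2.565, -1.081, -0.806]
wrist_force: [0.9, 0.6, -0.1]
width: 0.0852
grip_force: 0.0
```

Emit:
{"fn": "drive_tool", "kwargs": {"motion": [290,300,130,0,1,290,300,130,0,1,290,300,130,0,1,290,300,130,0,1,290,300,130,0,1,290,300,130,0,1,290,300,130,0,1,290,300,130,0,1,290,300,130,0,1,290,300,130,0,1]}}

```text
t: 20.23
tcp_pos: [0.7491, 0.7893, 0.3384]
eef_rot: [-2.543, -1.072, -0.845]
wrist_force: [0.7, -0.4, -0.5]
width: 0.0856
grip_force: 0.0
```

```bash
python3 - <<'E'
from h import *
st()
snap('wrist','pics/wrist1.png')
E
```

```text
t 20.23 j [0.68  1.022 0.299 0.086 1.181 1.447] tcp [0.7491 0.7893 0.3384] tilt 37.0 az 46.6 | yaz -44.1 yz -0.009 F [ 0.7 -0.4 -0.5] w 0.0856 0.0
```

```bash
python3 - <<'E'
from h import *
s=snap('scene','pics/scene1.png');snap('side','pics/side1.png')
a=cv2.imread('pics/scene1.png');b=cv2.imread('pics/side1.png');W=cv2.imread('pics/wrist1.png')
A=cv2.resize(a[250:340,235:275],None,fx=6,fy=6,interpolation=cv2.INTER_CUBIC)
B=cv2.resize(b[145:220,285:325],None,fx=6,fy=6,interpolation=cv2.INTER_CUBIC)
C=np.zeros((540,800,3),np.uint8);C[:540,:240]=A;C[:450,250:490]=B
C[:200,490:]=cv2.resize(W,(310,200))
cv2.imwrite('pics/c2.png',C)
S='pics/scene0.npz';D='pics/side0.npz'
# projected directions at head for yaw
for nm,f in (('scene',S),('side',D)):
    p0=proj(f,[.549,.385,.187])[0]
    for q in range(0,180,30):
        print(nm,q,np.round(proj(f,np.array([.549,.385,.187])+.02*np.array([np.cos(np.radians(q)),np.sin(np.radians(q)),0]))[0]-p0,1))
E
```

```text
scene 0 [-6.6 -3.3]
scene 30 [-9.1 -0.7]
scene 60 [-9.3  2.2]
scene 90 [-6.9  4.6]
scene 120 [-2.5  5.7]
scene 150 [2.5 5.3]
side 0 [6.5 0.2]
side 30 [ 5.8 -0.7]
side 60 [ 3.5 -1.4]
side 90 [ 0.4 -1.7]
side 120 [-2.9 -1.6]
side 150 [-5.4 -1. ]
```

View pics/c2.png

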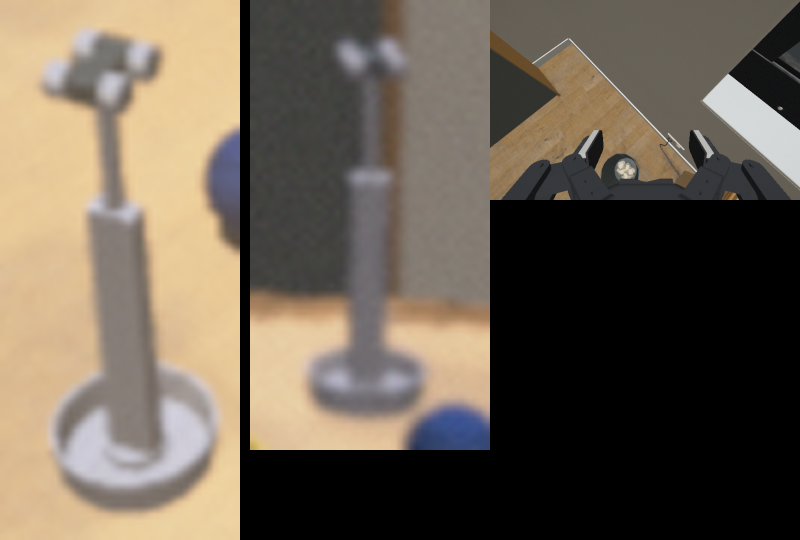

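The wheels in the scene crop show the larger grey hanger's axle at about 13° azimuth. That's close to the rail's roughly 9°, so I'm moving to the pre-grasp.

Emit:
{"fn": "drive_tool", "kwargs": {"motion": [-24,-33,0,-7,1,-48,-66,0,-14,1,-72,-99,0,-21,1,-96,-132,0,-28,1,-120,-165,0,-33.6,1,-144,-198,0,-33.6,1,-168,-231,0,-33.6,1,-192,-264,0,-33.6,1,-216,-297,0,-33.6,1,-240,-330,0,-33.6,1]}}

```text
t: 21.22
tcp_pos: [0.5167, 0.4704, 0.3385]
eef_rot: [-2.892, -0.307, -0.967]
wrist_force: [-0.2, -0.2, 1.1]
width: 0.0855
grip_force: 0.0
```

Emit:
{"fn": "drive_tool", "kwargs": {"motion": [-24,-33,0,0,1,-48,-66,0,0,1,-72,-99,0,0,1,-72,-99,-35,0,1,-72,-99,-70,0,1,-72,-99,-90,0,1,-72,-99,-90,0,1]}}

```text
t: 21.8
tcp_pos: [0.4436, 0.3708, 0.2433]
eef_rot: [-2.899, -0.308, -0.957]
wrist_force: [0.4, -0.0, -0.7]
width: 0.0856
grip_force: 0.0
```

```bash
python3 - <<'E'
from h import *
st()
snap('wrist','pics/wrist2.png')
print(proj('pics/wrist2.npz',[[.549,.385,.187],[.549,.385,.06],[.549,.385,.126]]))
E
```

```text
t 21.8 j [ 0.615 -0.113  2.032 -0.383  0.658  2.211] tcp [0.4436 0.3708 0.2433] tilt 36.6 az 12.7 | yaz -77.8 yz -0.006 F [ 0.4 -0.  -0.7] w 0.0856 0.0
[[333.46912175 141.17358435]
 [330.3618879  196.50744355]
 [331.66230524 173.34951158]]
```

View pics/wrist2.png

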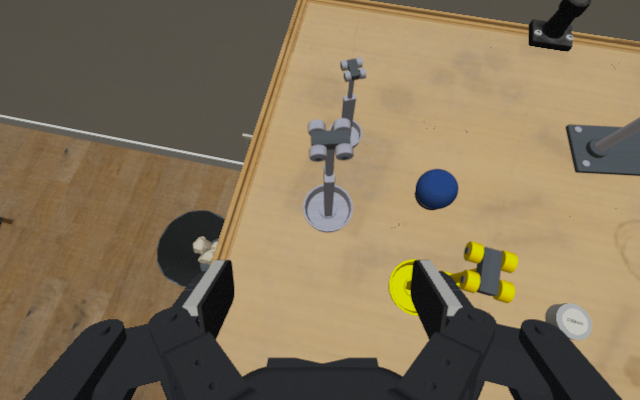

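The wrist view shows the target head's wheels at about (317,128), (341,126), (318,152) and (344,151). Its blade is edge-on to us at (328,195). The yellow hanger is clear, to the right of the approach.

```bash
python3 - <<'E'
from h import *
from scipy.optimize import least_squares
f='pics/wrist2.npz'
obs=np.array([[317,128],[341,126],[318,152],[344,151]],float)
im=cv2.imread('pics/wrist2.png')
def mod(p):
    x,y,a,hx,hy=p;a=np.radians(a);X=np.array([np.cos(a),np.sin(a),0]);Y=np.array([-np.sin(a),np.cos(a),0]);c=np.array([x,y,.187])
    return proj(f,[c+hx*X+hy*Y,c+hx*X-hy*Y,c-hx*X+hy*Y,c-hx*X-hy*Y])
s=least_squares(lambda p:(mod(p)-obs).ravel(),[.549,.385,13,.011,.010]);print(s.x,np.round(s.fun,1))
# dish ellipse
hsv=cv2.cvtColor(im,cv2.COLOR_BGR2HSV);m=((hsv[...,1]<60)&(hsv[...,2]>90)).astype(np.uint8);m[:186]=0;m[232:]=0;m[:,:300]=0;m[:,356:]=0
c=max(cv2.findContours(m,0,1)[0],key=cv2.contourArea);e=cv2.minAreaRect(c);print(e,atz(f,e[0],.012))
print('base post foot',atz(f,(597,149),.004))
E
```

```text
[5.50252467e-01 3.88017796e-01 1.58371266e+01 1.08486933e-02
 9.76051187e-03] [-0.3 -0.3  0.3  0.3  0.3  0.3 -0.3 -0.3]
((327.5, 208.5), (45.0, 51.0), 90.0) [0.54888442 0.38789063 0.012     ]
base post foot [0.71899979 0.03060685 0.004     ]
```

Emit:
{"fn": "drive_tool", "kwargs": {"motion": [-24,-18,0,2.8,1,-5,-13,-30,2.8,1,15,-8,-60,2.8,1,35,-3,-90,2.8,1,55,2,-120,2.8,1,75,7.5,-145,2.8,1,95,13,-170,2.8,1,112,17.5,-192,2.8,1,112,17.5,-192,2.8,1]}}

```text
t: 22.6
tcp_pos: [0.5604, 0.3899, 0.0526]
eef_rot: [-2.875, -0.375, -0.954]
wrist_force: [-0.3, -1.2, -0.8]
width: 0.0854
grip_force: 0.0
```

```bash
python3 - <<'E'
from h import *
st()
E
```

```text
t 22.6 j [ 0.496  0.417  1.901 -0.61   0.235  2.36 ] tcp [0.5604 0.3899 0.0526] tilt 36.8 az 15.6 | yaz -75.0 yz -0.007 F [-0.3 -1.2 -0.8] w 0.0854 0.0
```

Emit:
{"fn": "drive_tool", "kwargs": {"motion": [-4,-1.5,-1,0,0.3,-4,-1.5,-1,0,-0.4,-4,-1.5,-1,0,-1,-4,-1.5,-1,0,-1,-4,-1.5,-1,0,-1,-4,-1.5,-1,0,-1,-4,-1.5,-1,0,-1,-4,-1.5,-1,0,-1], "newtons": 70}}

```text
t: 23.27
tcp_pos: [0.5548, 0.3894, 0.0571]
eef_rot: [-2.869, -0.376, -0.962]
wrist_force: [-4.0, -2.2, 8.3]
width: 0.0088
grip_force: 68.9
```

```bash
python3 - <<'E'
from h import *
st()
E
```

```text
t 23.27 j [ 0.499  0.4    1.917 -0.623  0.231  2.376] tcp [0.5548 0.3894 0.0571] tilt 37.1 az 15.8 | yaz -74.9 yz -0.009 F [-4.  -2.2  8.3] w 0.0088 68.9
```

Emit:
{"fn": "drive_tool", "kwargs": {"motion": [0,0,15,0,-1,0,0,40,0,-1,0,0,70,0,-1,0,0,100,0,-1,0,0,130,0,-1,15,-20,155,0,-1,30,-50,160,-2,-1,42,-80,160,-4,-1,54,-110,160,-6.5,-1,54,-110,160,-6.5,-1]}}

```text
t: 24.1
tcp_pos: [0.6094, 0.2748, 0.2156]
eef_rot: [-2.923, -0.207, -0.976]
wrist_force: [-0.2, 0.2, -2.0]
width: 0.009
grip_force: 68.7
```

```bash
python3 - <<'E'
from h import *
st()
snap('scene','pics/scene2.png');snap('side','pics/side2.png')
a=cv2.imread('pics/scene2.png');b=cv2.imread('pics/side2.png')
A=cv2.resize(a[130:270,225:365],(560,560)[:2],interpolation=cv2.INTER_CUBIC)[:, :400]
A=cv2.resize(a[120:270,240:340],(400,600),interpolation=cv2.INTER_CUBIC)
B=cv2.resize(b[90:240,285:385],(400,600),interpolation=cv2.INTER_CUBIC)
cv2.imwrite('pics/c3.png',np.hstack([A,B]))
E
```

```text
t 24.1 j [ 0.283  0.092  1.894 -0.155  0.519  1.821] tcp [0.6094 0.2748 0.2156] tilt 37.0 az 8.9 | yaz -81.7 yz -0.008 F [-0.2  0.2 -2. ] w 0.009 68.7
```

View pics/c3.png

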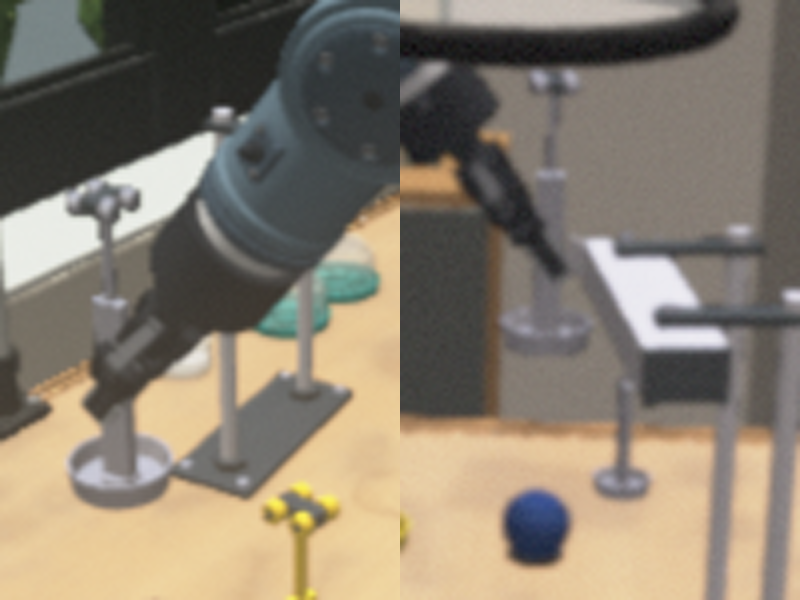

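```bash
python3 - <<'E'
from h import *
snap('wrist','pics/wrist3.png')
w=cv2.imread('pics/wrist3.png');a=cv2.imread('pics/scene0.png');b=cv2.imread('pics/side0.png')
C=np.zeros((600,800,3),np.uint8);C[:400,:640]=w
C[400:,:400]=cv2.resize(a[135:185,285:385],(400,200),interpolation=cv2.INTER_CUBIC)
C[400:,400:]=cv2.resize(b[145:195,320:420],(400,200),interpolation=cv2.INTER_CUBIC)
cv2.imwrite('pics/c4.png',C)
S='pics/scene2.npz';D='pics/side2.npz'
sc=lambda u,v:(240+u/4,120+v/4)
sd=lambda u,v:(285+(u-400)/4,90+v/4)
print('head',tri((S,sc(102,202)),(D,sd(553,82))));print('dish',tri((S,sc(121,466)),(D,sd(546,326))))
print('bladetop',tri((S,sc(109,303)),(D,sd(551,174))))
E
```

```text
head [0.60304928 0.27335262 0.34456887]
dish [0.60275893 0.27196352 0.16999171]
bladetop [0.60359887 0.27215642 0.28100543]
```

View pics/c4.png

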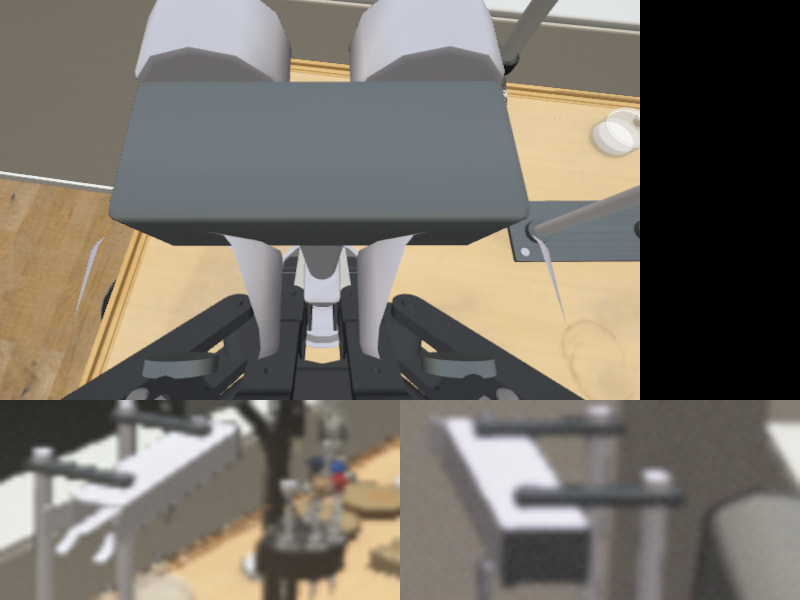

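```bash
cat > fit.py <<'E'
from h import *
from scipy.optimize import least_squares
S='pics/scene0.npz';D='pics/side0.npz';W='pics/wrist2.npz'
O=[(D,(345.75,177),(-.021,-.1,.295)),(D,(366.75,176.75),(.021,-.1,.295)),(D,(345.75,190.75),(-.021,-.1,.267)),(D,(366.75,190),(.021,-.1,.267)),(D,(330.25,150),(-.021,.1,.295)),
(S,(297.4,235),'A0'),(S,(316,217.5),'B0'),(W,(597,149),'A0'),(S,(295.5,148.75),'A1'),(S,(316.75,136.75),'B1'),(D,(383.75,164.25),'B1'),(D,(370.75,148),'A1'),
(S,(344.5,141),(-.021,-.1,.295)),(S,((301.25+312)/2,173.5),'L')]
def res(p):
    x,y,a,py,zt,zl=p;c,s=np.cos(a),np.sin(a);e=[]
    for f,uv,q in O:
        if q=='L': q=(0,.122,zl)
        elif isinstance(q,str): q=(.062,py if q[0]=='A' else -py,.004 if q[1]=='0' else zt)
        X=[x+c*q[0]-s*q[1],y+s*q[0]+c*q[1],q[2]]
        e+=list(proj(f,X)[0]-uv)
    return np.array(e)
s=least_squares(res,[.665,-.046,.155,.066,.31,.262],loss='soft_l1',f_scale=1)
print(s.x,np.degrees(s.x[2]));print(np.round(res(s.x).reshape(-1,2),1).tolist())
x,y,a=s.x[:3]
for l in(.24,.14,.122,.1,-.083):print(l,x-np.sin(a)*l,y+np.cos(a)*l)
E
python3 fit.py
```

```text
[ 0.66362474 -0.04205753  0.14479952  0.06452536  0.30650914  0.26053111] 8.296401431796495
[[0.4, -0.5], [0.8, -0.5], [-0.3, -0.6], [-0.1, -0.2], [1.4, -0.7], [0.3, 0.9], [0.3, 1.1], [0.1, 2.0], [0.4, -0.8], [0.1, -0.5], [0.5, 0.7], [-0.4, 0.2], [0.6, -0.3], [-1.9, 0.0]]
0.24 0.6289941632731647 0.19543083244991377
0.14 0.6434235684436768 0.09647734708216538
0.122 0.646020861374369 0.07866571971597064
0.1 0.6491953305118816 0.05689595293506599
-0.083 0.6756011419739186 -0.12418892528791362
```

Emit:
{"fn": "drive_tool", "kwargs": {"motion": [7,-28,0,0,-1,14,-56,0,0,-1,21,-84,0,0,-1,28,-112,0,0,-1,34,-138,-15,0,-1,37,-157,-35,0,-1,37,-157,-55,0,-1,37,-157,-66,0,-1,37,-157,-66,0,-1]}}

```text
t: 25.0
tcp_pos: [0.6427, 0.1229, 0.1454]
eef_rot: [-2.921, -0.216, -0.965]
wrist_force: [-0.4, 0.4, -2.1]
width: 0.009
grip_force: 70.8
```

```bash
python3 - <<'E'
from h import *
st()
snap('scene','pics/scene3.png');snap('side','pics/side3.png')
a=cv2.imread('pics/scene3.png');b=cv2.imread('pics/side3.png')
A=cv2.resize(a[130:250,250:330],(400,600),interpolation=cv2.INTER_CUBIC)
B=cv2.resize(b[130:250,300:380],(400,600),interpolation=cv2.INTER_CUBIC)
cv2.imwrite('pics/c5.png',np.hstack([A,B]))
E
```

```text
t 25.0 j [-0.056  0.157  1.988  0.351  0.391  1.084] tcp [0.6427 0.1229 0.1454] tilt 36.6 az 9.5 | yaz -81.3 yz -0.011 F [-0.4  0.4 -2.1] w 0.009 70.8
```

View pics/c5.png

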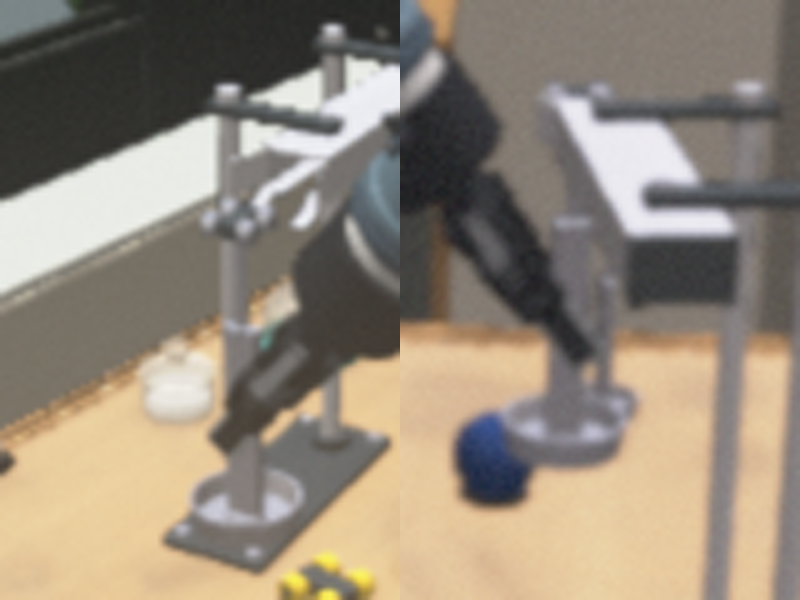

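```bash
python3 - <<'E'
from h import *
f='pics/scene3.npz'
print('head pred',proj(f,[[.6364,.1217,.275]]),'obs',(250+235/5,130+218/5))
print('blade top pred',proj(f,[[.6364,.1217,.214]]),'obs',(250+240/5,130+328/5))
a=.1448;c,s=np.cos(a),np.sin(a)
rl=lambda x,y,z:[.6636+c*x-s*y,-.042+s*x+c*y,z]
print('lips',proj(f,[rl(-.021,.122,.262),rl(.021,.122,.262),rl(-.007,.122,.262),rl(.007,.122,.262),rl(0,.122,.262)]))
print('side',proj('pics/side3.npz',[[.6364,.1217,.214],[.6364,.1217,.275]]),300+173/5,130+220/5)
h=proj(f,[rl(0,.166,.277),rl(.005,.166,.277),rl(0,.166,.282)]);print(h)
E
```

```text
head pred [[297.51436853 174.4170917 ]] obs (297.0, 173.6)
blade top pred [[297.90228706 194.97494336]] obs (298.0, 195.6)
lips [[311.33819668 174.49423834]
 [298.17611581 171.58469505]
 [306.90193463 173.5135806 ]
 [302.51484536 172.54379274]
 [304.70229463 173.02733926]]
side [[333.79832261 173.51994158]
 [334.71049257 150.07452919]] 334.6 174.0
[[296.41809507 173.49544088]
 [294.80555173 173.13423327]
 [296.38268453 171.75555623]]
```

Emit:
{"fn": "drive_tool", "kwargs": {"motion": [0,0,0,0,-1,0,0,0,0,-1]}}

```text
t: 25.27
tcp_pos: [0.6461, 0.1228, 0.1511]
eef_rot: [-2.918, -0.217, -0.979]
wrist_force: [0.3, -0.5, -2.2]
width: 0.0092
grip_force: 70.8
```

```bash
python3 - <<'E'
from h import *
st()
E
```

```text
t 25.27 j [-0.055  0.152  1.984  0.35   0.391  1.085] tcp [0.6461 0.1228 0.1511] tilt 37.1 az 9.3 | yaz -81.3 yz -0.008 F [ 0.3 -0.5 -2.2] w 0.0092 70.8
```

Emit:
{"fn": "drive_tool", "kwargs": {"motion": [2,-12,-1,-0.4,-1,3.5,-24,-1,-0.4,-1,5,-35,-1,-0.4,-1,6.5,-45,-1,-0.4,-1,8,-55,-1,-0.4,-1,9.5,-65,-1,-0.4,-1,11,-75,-1,-0.4,-1,12.3,-84.4,-1,-0.4,-1,12.3,-84.4,-1,-0.4,-1]}}

```text
t: 26.02
tcp_pos: [0.6588, 0.0362, 0.1501]
eef_rot: [-2.922, -0.204, -0.981]
wrist_force: [1.2, 0.3, -1.4]
width: 0.0093
grip_force: 70.9
```

```bash
cat >> h.py <<'E'
def rh():
    o,M=st();p=o['tcp_pos']-np.array([.0063,.0012,-.1295]);a=.1448;c,s=np.cos(a),np.sin(a);d=p-[.6636,-.042,0]
    print('head in rail',np.round(1e3*np.array([c*d[0]+s*d[1],-s*d[0]+c*d[1],d[2]]),1),'F rail',np.round([c*o['wrist_force'][0]+s*o['wrist_force'][1],-s*o['wrist_force'][0]+c*o['wrist_force'][1]],1),'tq',np.round(o['torque'],2))
E
python3 - <<'E'
from h import *
rh()
E
```

```text
t 26.02 j [-0.235  0.16   1.977  0.549  0.452  0.767] tcp [0.6588 0.0362 0.1501] tilt 37.2 az 8.7 | yaz -81.9 yz -0.008 F [ 1.2  0.3 -1.4] w 0.0093 70.9
head in rail [1.000e-01 7.780e+01 2.796e+02] F rail [1.2 0.1] tq [-0.07  0.43 -0.01]
```

Emit:
{"fn": "drive_tool", "kwargs": {"motion": [2.2,-15,0,0,-1,4.3,-30,0,0,-1,6.5,-45,0,0,-1,8.7,-60,0,0,-1,11,-75,0,0,-1,13,-90,0,0,-1,15.3,-105,0,0,-1,17.5,-120,0,0,-1,19.7,-135,0,0,-1,19.7,-135,0,0,-1]}}

```text
t: 26.85
tcp_pos: [0.6785, -0.0999, 0.1499]
eef_rot: [-2.924, -0.203, -0.981]
wrist_force: [1.4, -0.0, -1.9]
width: 0.009
grip_force: 70.8
```

```bash
python3 - <<'E'
from h import *
rh()
E
```

```text
t 26.85 j [-0.487  0.234  1.887  0.7    0.591  0.439] tcp [ 0.6785 -0.0999  0.1499] tilt 37.1 az 8.6 | yaz -81.9 yz -0.006 F [ 1.4 -0.  -1.9] w 0.009 70.8
head in rail [ -0.  -59.7 279.4] F rail [ 1.4 -0.2] tq [-0.08  0.5   0.02]
```

Emit:
{"fn": "drive_tool", "kwargs": {"motion": [1.3,-9,0,0,-1,2.3,-16,0,0,-1,2.9,-20,0,0,-1,3.2,-22,-0.7,0,-1,3.5,-24,-1.4,0,-1,3.7,-25.5,-2,0,-1,3.7,-25.5,-2,0,-1]}}

```text
t: 27.43
tcp_pos: [0.6812, -0.1202, 0.1472]
eef_rot: [-2.919, -0.212, -0.976]
wrist_force: [-3.8, 12.2, 5.7]
width: 0.009
grip_force: 75.6
```

```bash
python3 - <<'E'
from h import *
rh()
E
```

```text
t 27.43 j [-0.523  0.257  1.864  0.717  0.618  0.392] tcp [ 0.6812 -0.1202  0.1472] tilt 37.0 az 9.2 | yaz -81.5 yz -0.010 F [-3.8 12.2  5.7] w 0.009 75.6
head in rail [ -0.3 -80.2 276.7] F rail [-2.  12.6] tq [-0.06 -0.23  1.07]
```

Emit:
{"fn": "drive_tool", "kwargs": {"motion": [0.4,-3,0.5,0,-1,0.4,-3,0.5,0,-1,0.4,-3,0.5,0,-1]}}

```text
t: 27.68
tcp_pos: [0.6811, -0.1212, 0.1472]
eef_rot: [-2.917, -0.215, -0.973]
wrist_force: [-3.8, 16.9, 5.9]
width: 0.009
grip_force: 82.4
```

```bash
python3 - <<'E'
from h import *
rh()
snap('scene','pics/scene4.png');snap('side','pics/side4.png')
a=cv2.imread('pics/scene4.png');b=cv2.imread('pics/side4.png')
A=cv2.resize(a[120:240,270:350],(400,600),interpolation=cv2.INTER_CUBIC)
B=cv2.resize(b[160:280,300:380],(400,600),interpolation=cv2.INTER_CUBIC)
cv2.imwrite('pics/c6.png',np.hstack([A,B]))
E
```

```text
t 27.68 j [-0.526  0.258  1.862  0.717  0.624  0.389] tcp [ 0.6811 -0.1212  0.1472] tilt 36.9 az 9.6 | yaz -81.3 yz -0.012 F [-3.8 16.9  5.9] w 0.009 82.4
head in rail [ -0.5 -81.2 276.7] F rail [-1.3 17.3] tq [ 0.06 -0.23  1.5 ]
```

View pics/c6.png

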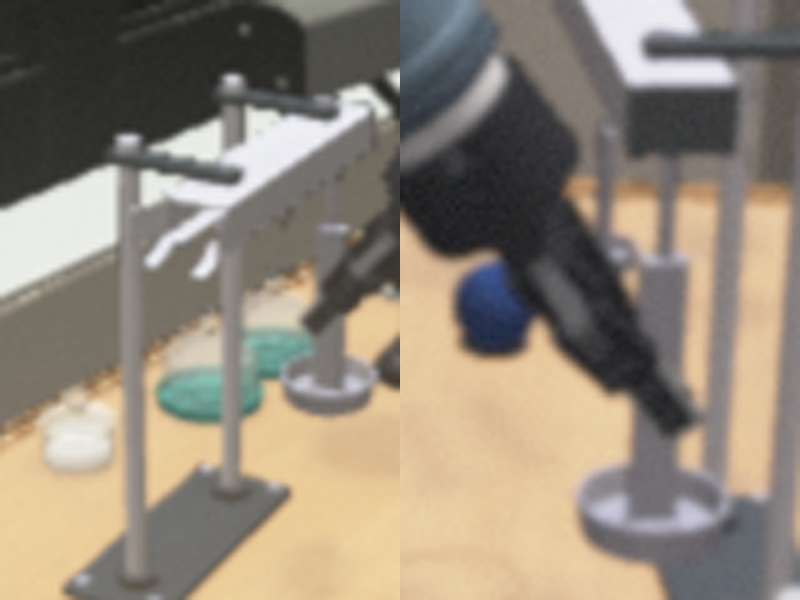

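Emit:
{"fn": "drive_tool", "kwargs": {"motion": [-0.5,4,0.5,0,-1,-0.5,4.5,0.5,0,-1,-0.5,4.5,0.5,0,-1]}}

```text
t: 28.03
tcp_pos: [0.6807, -0.1189, 0.1474]
eef_rot: [-2.92, -0.21, -0.975]
wrist_force: [-1.4, 7.3, 1.1]
width: 0.0088
grip_force: 71.5
```

```bash
python3 - <<'E'
from h import *
rh()
E
```

```text
t 28.03 j [-0.521  0.254  1.866  0.713  0.617  0.398] tcp [ 0.6807 -0.1189  0.1474] tilt 37.0 az 9.2 | yaz -81.6 yz -0.010 F [-1.4  7.3  1.1] w 0.0088 71.5
head in rail [ -0.6 -78.8 276.9] F rail [-0.3  7.4] tq [-0.04  0.17  0.64]
```

Emit:
{"fn": "drive_tool", "kwargs": {"motion": [-0.3,1.5,0,0,-1,-0.3,1.5,0,0,-0.75,-0.3,1.5,0,0,-0.7,-0.3,1.5,0,0,-0.6,-0.3,1.5,0,0,-0.4,-0.3,1.5,0,0,-0.1,-0.3,1.5,0,0,0.1,-0.3,1.5,0,0,0.1,-0.3,1.5,0,0,0.1,-0.3,1.5,0,0,0.1], "newtons": 20}}

```text
t: 28.87
tcp_pos: [0.6805, -0.1201, 0.1474]
eef_rot: [-2.922, -0.204, -0.976]
wrist_force: [-0.1, 0.8, -0.7]
width: 0.0471
grip_force: 0.0
```

```bash
python3 - <<'E'
from h import *
rh()
E
```

```text
t 28.87 j [-0.521  0.254  1.867  0.713  0.614  0.4  ] tcp [ 0.6805 -0.1201  0.1474] tilt 37.0 az 8.9 | yaz -81.8 yz -0.009 F [-0.1  0.8 -0.7] w 0.0471 0.0
head in rail [ -0.9 -80.  276.9] F rail [0.  0.8] tq [-0.08  0.28  0.05]
```

Emit:
{"fn": "drive_tool", "kwargs": {"motion": [-6,-1,6,0,0.1,-14,-2,12,0,0.1,-23,-3.5,18,0,0.1,-35,-5.5,24,0,0.1,-55,-8.5,24,0,0.1,-80,-12,24,0,0.1,-110,-17,24,0,0.1,-140,-22,24,0,0.1,-160,-25,24,0,0.1,-160,-25,24,0,0.1]}}

```text
t: 29.7
tcp_pos: [0.5175, -0.1449, 0.1711]
eef_rot: [-2.923, -0.203, -0.975]
wrist_force: [-0.4, 0.1, -0.7]
width: 0.0469
grip_force: 0.0
```

Emit:
{"fn": "drive_tool", "kwargs": {"motion": [0,0,0,0,0.1,0,0,0,0,0.1,0,0,0,0,0.1,0,0,0,0,0.1,0,0,0,0,0.1,0,0,0,0,0.1,0,0,0,0,0.1,0,0,0,0,0.1,0,0,0,0,0.1,0,0,0,0,0.1]}}

```text
t: 30.53
tcp_pos: [0.5205, -0.1449, 0.1713]
eef_rot: [-2.922, -0.205, -0.976]
wrist_force: [0.3, -0.2, 0.2]
width: 0.0474
grip_force: 0.0
```

```bash
python3 - <<'E'
from h import *
st()
snap('scene','pics/scene5.png');snap('side','pics/side5.png')
a=cv2.imread('pics/scene5.png');b=cv2.imread('pics/side5.png');b4=cv2.imread('pics/side4.png')
A=cv2.resize(a[120:240,270:350],(400,600),interpolation=cv2.INTER_CUBIC)
B=cv2.resize(b[160:280,300:380],(400,600),interpolation=cv2.INTER_CUBIC)
cv2.imwrite('pics/c7.png',np.hstack([A,B]))
x,y,a=.67562,-.1242,0
for f in('pics/scene5.npz','pics/side5.npz'):print(proj(f,[[x,y,.216],[x,y,.108],[x,y,.27]]))
E
```

```text
t 30.53 j [-0.795 -0.103  2.193  0.755  0.795  0.163] tcp [ 0.5205 -0.1449  0.1713] tilt 37.0 az 8.9 | yaz -81.8 yz -0.009 F [ 0.3 -0.2  0.2] w 0.0474 0.0
[[336.07935942 164.48351914]
 [335.07853688 194.1519295 ]
 [336.61194334 148.69558696]]
[[353.15779304 210.73110029]
 [350.50391358 257.97342211]
 [354.56765517 185.63381856]]
```

View pics/c7.png

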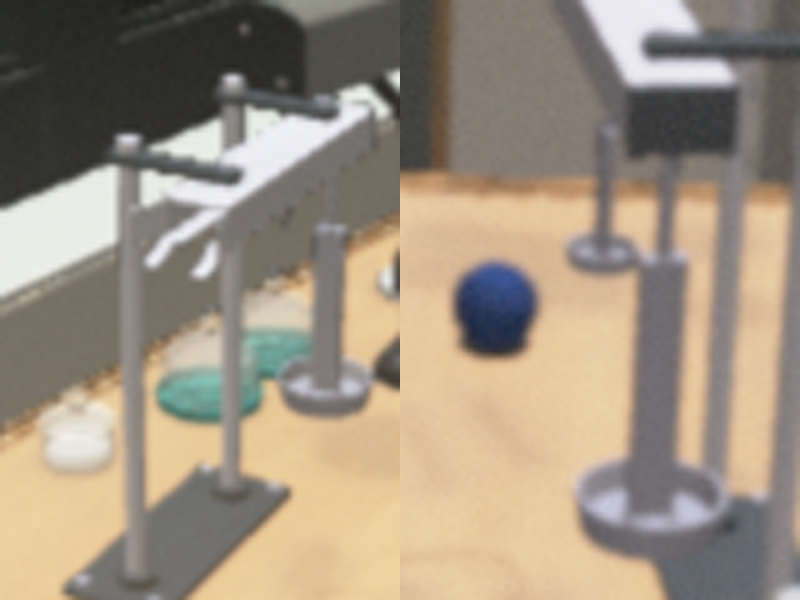

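```bash
python3 - <<'E'
from h import *
def g(n): return viewer.snapshot(n)["pixels"].astype(float)
f=[g('side') for _ in range(5)]; f2=g('scene')
A=cv2.imread('pics/side5.png')[...,::-1].astype(float); r=np.s_[205:275,330:372]
for q in f: print(cv2.phaseCorrelate(A[r].mean(2),q[r].mean(2)))
B0=cv2.imread('pics/scene4.png')[...,::-1].mean(2);r=np.s_[165:205,322:348]
print('scene vs pushed',cv2.phaseCorrelate(B0[np.s_[195:206,325:346]],f2.mean(2)[195:206,325:346]))
print(telemetry.observe()['t'])
E
```

```text
((0.49082133215100043, -0.010720570890327963), 0.9948135853257872)
((0.5091732759911523, -0.04471376186276643), 0.9840265966121634)
((0.5330629764940724, 0.0014847067436747352), 1.0018244928838158)
((0.5106865291211342, -0.03286105883169199), 0.9761061386057235)
((0.5165833209825159, -0.0741582033798096), 0.9937776852207881)
scene vs pushed ((-0.16596685998546867, 0.22411125512634023), 0.9695049135956254)
30.9333
```

Emit:
{"fn": "drive_tool", "kwargs": {"motion": [0,0,0,0,0.1,0,0,0,0,0.1,0,0,0,0,0.1,0,0,0,0,0.1,0,0,0,0,0.1,0,0,0,0,0.1,0,0,0,0,0.1,0,0,0,0,0.1,0,0,0,0,0.1,0,0,0,0,0.1]}}

```text
t: 31.77
tcp_pos: [0.5205, -0.145, 0.1714]
eef_rot: [-2.922, -0.205, -0.976]
wrist_force: [-0.1, -0.1, 0.2]
width: 0.0472
grip_force: 0.0
```

```bash
python3 - <<'E'
from h import *
A=cv2.imread('pics/side5.png')[...,::-1].mean(2);r=np.s_[205:275,330:372]
S5=cv2.imread('pics/scene5.png')[...,::-1].mean(2);rs=np.s_[165:205,322:348]
print('self',cv2.phaseCorrelate(A[r],A[r])[0])
for _ in range(4): print(cv2.phaseCorrelate(A[r],viewer.snapshot('side')["pixels"].mean(2)[r])[0],cv2.phaseCorrelate(S5[rs],viewer.snapshot('scene')["pixels"].mean(2)[rs])[0])
E
```

```text
self (0.5, 0.0)
(0.49021206300515985, -0.04368339101006313) (0.5034653621752394, 0.019184881598405923)
(0.5648049285757217, -0.03472873351537231) (0.47884904516068794, 0.023127564241917753)
(0.5331490236061924, -0.013676566156760828) (0.49944136678140794, -0.0130113905206386)
(0.528502822391502, -0.020244928942240392) (0.5508979812135042, 0.05184173590528118)
```

The 0.5 px offset also shows when a picture is compared with itself, so the hanger is still. Handing the job in.

```bash
python3 -c "
from cell import manip
print(manip.finish_job())"
```

```text
the job is handed in; nothing more can be done
None
```

The larger grey hanger is hanging freely and still in the rail, pushed against the closed end until contact (about 17 N) before release. The arm is clear and the job is handed in at about 32 s; I didn't check every bystander's final position, but nothing on the path showed contact with one.

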